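# Put the bobbin away and shut the parts case

## Robot

A 7-joint arm with a two-finger parallel gripper is mounted at the origin on a cart in front of the work surface, level with it; the furniture and walls round the work are solid. World frame = base frame: x ahead of the robot, y to its left, z up, the work surface at z = 0. Lengths are in m, angles in degrees, forces in N, time in s.
With the tool pointing down it reaches from about 0.425 to 0.825 m from the base axis. Payload 3.6 kg.
Tool frame: the origin (TCP) lies midway between the tips of the shut fingers; the grasp point (between the pads) lies 19 mm behind it; z points along the fingers, y is the direction in which the jaws open and shut (so a half turn about z gives the same grasp; the last joint's range is limited). The gripper opens to 93 mm and grips with 3 to 60 N. Pads are 15 mm wide; open, the fingers measure 128 mm over their backs; the gripper's body (75 mm by 188 mm) begins 65 mm behind the grasp point.
Start: joints at [66.377, 35.231, -0.722, 81.555, 0.464, 63.22, -2.315], TCP at [0.245, -0.602, 0.219] pointing down, gripper open.
Joint ranges: [-178.69, 178.69], [-17.37, 117.87], [-77.05, 75.6], [15.02, 138.74], [-78.02, 258.01], [0.78, 113.62], [-162.83, 162.83]. Speed limits (degrees/s): [159.86, 159.86, 180, 180, 180, 180, 180].

## Interface

Orientations are given as [roll, pitch, yaw] about the fixed x, y, z axes, in that order (R = Rz(yaw) Ry(pitch) Rx(roll)).
In Python, from rig import reach, move_linear, move_joints, gripper_to, wait, inverse_kinematics, grab_frame, camera_info, MotionError, finish_job, cut_out, read_time, read_joint_positions, read_dq, read_effort, read_tcp_pos, read_tcp_rot, read_ft_force, read_torque, read_gripper_width gives the robot as it stands. Calls block until the motion is done:
- reach(position, orientation): joint-space move of the TCP to a pose.
- move_linear(position, frame=None, max_speed=0.15, stop_force=None): straight line of the TCP; frame=None keeps the orientation; max_speed is the mean speed in m/s. With stop_force (N) it stops when the force on the tool has changed by that much, and returns True; else False.
- move_joints(angles): joint-space move.
- gripper_to(opening): finger opening in m; the grip force is fixed at half the most; returns when the fingers have stopped.
- wait(seconds).
- inverse_kinematics(position, orientation): joint angles nearest the present ones, or None.
- grab_frame(name): name is "side" or "top" or "wrist"; returns (picture, depth): 480x640x3 uint8, red, green, blue; 480x640 float32, m along the optical axis (not along the pixel's ray), 0 where there is no reading.
- camera_info(name): a dict with "K" (3x3 intrinsics, pixels), "k1" (the pictures are not rectified: a ray, as slopes to the right and down, at radius r is drawn at 1 + k1 r^2 times it, then the intrinsics apply), "R" (3x3) and "t" (3): a world point X has camera coordinates R X + t. Camera axes: x right, y down, z forward; pixel columns grow to the right and rows downward; lengths in m; the calibration is good to about 2 mm. A picture is of the moment at which its call begins: read the wrist's pose just before it. camera_info takes no time and is no camera call; for the wrist camera it gives the pose at the moment of the call.
A pose or a line that the arm cannot do raises MotionError and nothing moves.
- finish_job(): hands the job in, once; it reports no verdict.
Trained networks look in the newest picture that a camera, given by its name, has taken for a name from the list of things; names that differ only in an ending like _2 or _b are one class to them, and where a whole thing is asked for, a point or a joint stands for the part that bears it (a point fixed in the world has none). Each returns a list of dicts, best first, with "score" (0 to 1); they miss things now and then, are a little off and sometimes report something else, mostly with a low value. They report only what shows in the picture. A call takes as long as a camera call. They do not tell look-alikes from the thing itself.
- cut_out(thing, camera): "mask" (480x640 bool, what is visible of it) and "xy" ([column, row] in pixels, amid what is visible of it).
Readings, each from a call of its own:
- read_time(): time.
- read_joint_positions(): joint angles.
- read_dq(): joint speeds.
- read_effort(): joint torques, N m.
- read_tcp_pos(): TCP position.
- read_tcp_rot(): TCP orientation.
- read_ft_force(): force on the tool from outside, world axes, zero at the start.
- read_torque(): the same for the moment, N m.
- read_gripper_width(): finger opening in m.
Only numpy, scipy, OpenCV 4.12 (cv2) and the standard library are available. Lean on these libraries where they do the work, as an engineer would, in place of code of your own. Each camera call takes 0.05 s, during which the arm holds its last target.

## Task

Put the wire bobbin that stands on the bench to the right of the vice into the open parts case. Then tip the case's lid from behind past upright, take your hand away and let it swing down by its own weight; it stops a few millimetres proud on its spring catch. Press its front down until the catch clicks and the lid is fully home, and keep pressing there for half a second with about 12 N to bed the seal; never put more than 20 N on the lid.

Things in the scene. Friction and masses are not known exactly. Their poses are not given: they have to be found in the camera images.
- bobbin_center (a point): centre, half-way up, of the loose wire bobbin: an upright spool 22 mm high with cream flanges 26 mm across (round, grip it across them at half height) and copper wire between them, a thin wire end sticking out, standing on end on the bench near its right edge, beyond (right of) the vice. 12 to 20 g
- case: the open grey sheet-metal parts case, fixed to the bench: a tray 110 mm deep (its x), 150 mm wide (its y), 50 mm high, walls and floor 3 mm. Origin at the centre of its underside; x points to its hinge side, -x to its front (catch) side, z up. Two wound chokes already lie in its two hinge-side corners; the middle and the front half are empty
- lid (a joint): angle of the case's lid: 0 fully home, about 0.06 resting on the spring catch, 1.57 upright, at most 2.0; it starts leaning back open at 1.72 to 1.9 and may sink back to 2.0. The stiff hinge holds it until it leans 0.2 to 0.5 rad past upright (1.1 to 1.35); then it falls slowly (1 to 4 s). The catch gives way at roughly 6 to 10 N pressed near the front edge; then the lid meets a firm stop
- lid_hinge (a point): middle of the lid's hinge line, on the lid's underside, 55 mm to the hinge side of the case's middle, 52 mm above the bench; its -x runs along the lid to the front edge, its z out of the outer face. The lid is a grey plate 113 mm long from hinge to front edge, 154 mm wide, 4 mm thick, 0.3 kg, with a lip 9 mm long and 40 mm wide in the middle of the front edge
- lid_press (a point): point on the lid's outer face, in the middle of its width, 95 mm from the hinge line and 18 mm short of the front edge: a good place to press
- pliers: blue-handled needle-nose pliers lying on the bench, a bystander; origin under the middle
- cutters: small side cutters lying on the bench behind the vice, a bystander; origin under the middle
Things that resemble listed ones, but are neither listed nor needed, are in the scene too. Of the things like the part that bears bobbin_center, leave any that is blue; of the rest the smaller one is meant.

How it is judged (in metres and radians):
On the way, in this order (a step that is already met when the one before it is completed fails the run):
1. the bobbin lies in the case, let go, with the lid still open (x of bobbin_center in the frame of case between -0.052 and 0.052 m and y of bobbin_center in the frame of case between -0.072 and 0.072 m and z of bobbin_center in the frame of case below 0.035 m and contact force between the fingers and bobbin below 0.1 N and value of joint lid above 1.4 rad), for 0.1 s.
2. the lid has swung down by itself, untouched, and rests on its catch (value of joint lid between 0.03 and 0.2 rad and contact force between each of the arm, the fingers and lid below 0.1 N), for 0.1 s.
3. the lid is fully home and pressed there with 7 to 18 N (value of joint lid below 0.02 rad and contact force between the fingers and lid between 7 and 18 N), for 0.3 s.
At the end, for the whole second after the job is handed in: The bobbin is inside the case, and the lid is caught fully home (under 0.02 rad, about 2 mm at the front edge) (value of joint lid below 0.02 rad and x of bobbin_center in the frame of case between -0.052 and 0.052 m and y of bobbin_center in the frame of case between -0.072 and 0.072 m and z of bobbin_center in the frame of case below 0.045 m); the robot touches nothing.
It fails at once if more than 20 N (2 N allowance) on the lid (contact force between any of the fingers, the arm and lid above 22 N).
It fails at once if the lid carried down by hand instead of left to swing (value of joint lid between 0.25 and 0.9 rad and contact force between any of the fingers, the arm and lid above 0.3 N).
It fails at once if pliers or cutters pushed away (distance of any of pliers, cutters from where it was at the start of the episode above 0.03 m).
It also fails if it takes over 64 s, if anything falls off the work surface, if the arm or the gripper's body presses on something with over 40 N, if the wrist force passes 120 N, or if a joint passes its speed limit or range.

## Working session

There is one attempt and no reset: what is moved stays moved. The work goes in short steps, each a Python script; the robot and the scene stay as the last script left them, time stands still between calls to the robot, and variables do not carry over. Pictures are saved under pics/ and viewed, and the job is handed in when it is done.

```bash
ls; mkdir -p pics
python3 - <<'E'
from rig import *
import cv2,numpy as np
print(read_time())
for n in ["top","side","wrist"]:
    p,d=grab_frame(n); cv2.imwrite(f"pics/{n}0.png",p[:,:,::-1]); np.save(f"pics/{n}0.npy",d)
    c=camera_info(n); print(n,c["K"].tolist(),c["k1"],np.round(c["R"],3).tolist(),np.round(c["t"],3).tolist())
    for t in ["bobbin_center","case","lid","pliers","cutters"]:
        print(t,[(round(o["score"],2),np.round(o["xy"]).tolist(),int(o["mask"].sum())) for o in cut_out(t,n)])
print(read_time())
E
```

```text
pics
0.0
top [[475.280761118076, 0.0, 321.91403345907423], [0.0, 475.280761118076, 235.2205851084734], [0.0, 0.0, 1.0]] -0.07351801638946022 [[-0.008, -1.0, 0.005], [-0.989, 0.007, -0.147], [0.147, -0.007, -0.989]] [0.204, 0.513, 0.868]
bobbin_center [(0.73, [436.0, 195.0], 320), (0.49, [450.0, 278.0], 151), (0.48, [450.0, 240.0], 187)]
case [(0.69, [256.0, 229.0], 2423), (0.59, [276.0, 253.0], 6792)]
lid [(0.6, [256.0, 228.0], 2307), (0.24, [203.0, 275.0], 857)]
pliers [(0.86, [201.0, 275.0], 880)]
cutters [(0.89, [372.0, 190.0], 799)]
side [[493.3636497247585, 0.0, 321.92735254270684], [0.0, 493.3636497247585, 245.62582918520985], [0.0, 0.0, 1.0]] -0.11805781527985941 [[0.993, -0.117, 0.024], [-0.021, -0.372, -0.928], [0.117, 0.921, -0.372]] [-0.488, 0.133, 0.628]
bobbin_center [(0.92, [281.0, 346.0], 388), (0.7, [344.0, 347.0], 392), (0.34, [319.0, 195.0], 4177)]
case [(0.64, [308.0, 217.0], 7063)]
lid [(0.81, [319.0, 198.0], 4219)]
pliers []
cutters [(0.75, [390.0, 295.0], 894)]
wrist [[395.42957059688666, 0.0, 320.6176092446053], [0.0, 395.42957059688666, 240.63944760393503], [0.0, 0.0, 1.0]] -0.05646570394969894 [[0.377, -0.926, 0.001], [-0.899, -0.366, 0.238], [-0.221, -0.091, -0.971]] [-0.65, -0.028, 0.389]
bobbin_center []
case []
lid []
pliers []
cutters []
0.9
```

View pics/top0.png

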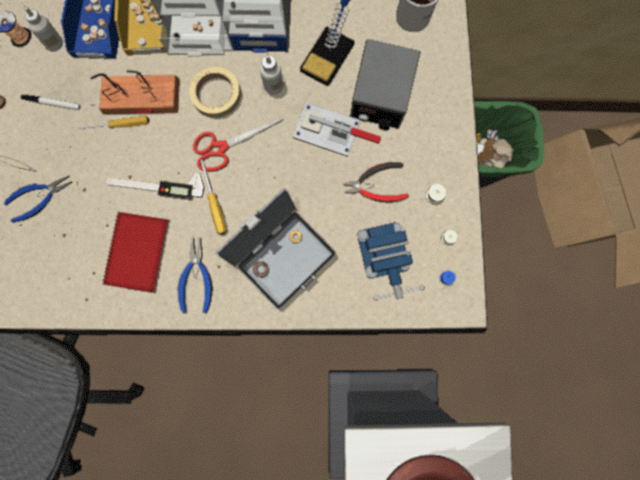

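View pics/side0.png

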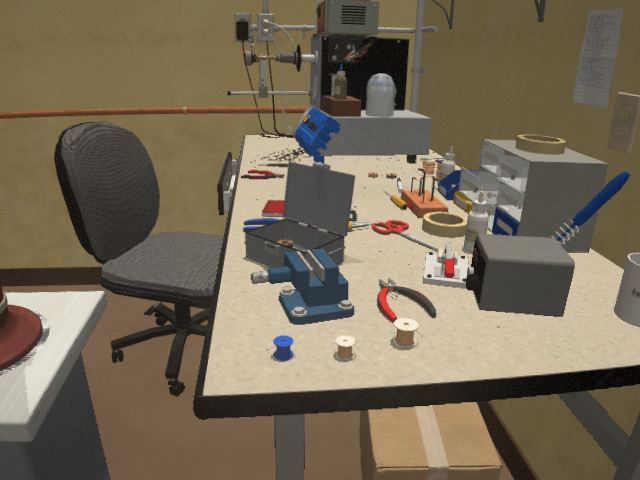

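Run:
```python
import cv2,numpy as np
t=cv2.imread("pics/top0.png");s=cv2.imread("pics/side0.png")
a=cv2.resize(t[160:300,390:500],(472,600),interpolation=cv2.INTER_CUBIC)
b=cv2.resize(s[290:400,240:400],None,fx=2,fy=2,interpolation=cv2.INTER_CUBIC)
c=np.zeros((600,800,3),np.uint8);c[:,:472]=a;c[:220,475:795]=b
cv2.imwrite("pics/crop0.png",c)
```

```text
(no output)
```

View pics/crop0.png

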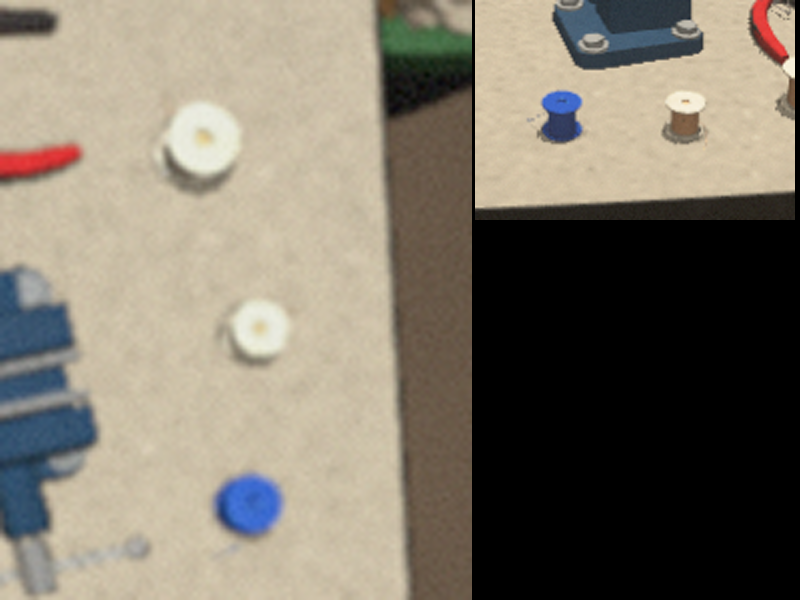

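Three spools in top view: large cream (436,195), small cream (450,238) and blue (448,278). In the side view they are at (405,332), (345,347) and (283,347). Blue is excluded and the smaller of the cream ones is meant, so it is the one at top (450,238), and the crop confirms that. Next I'll locate it and the case.

```bash
cat > h.py <<'E'
from rig import *
import cv2,numpy as np
def ray(n,uv,c=None):
    c=c or camera_info(n);K=c["K"];uv=np.atleast_2d(uv).astype(float)
    d=np.c_[(uv[:,0]-K[0,2])/K[0,0],(uv[:,1]-K[1,2])/K[1,1]]
    u=d.copy()
    for _ in range(8):u=d/(1+c["k1"]*(u**2).sum(1,keepdims=True))
    return u
def pts(n,uv,depth,c=None):
    c=c or camera_info(n);u=ray(n,uv,c);X=np.c_[u,np.ones(len(u))]*np.asarray(depth).reshape(-1,1)
    return (X-c["t"])@np.array(c["R"])
def atz(n,uv,z,c=None):
    c=c or camera_info(n);u=ray(n,uv,c);R=np.array(c["R"]);D=np.c_[u,np.ones(len(u))]@R;C=-R.T@np.array(c["t"])
    return C+D*((z-C[2])/D[:,2:])
def proj(n,X,c=None):
    c=c or camera_info(n);Y=np.atleast_2d(X)@np.array(c["R"]).T+c["t"];u=Y[:,:2]/Y[:,2:]
    u=u*(1+c["k1"]*(u**2).sum(1,keepdims=True));K=c["K"];return np.c_[u[:,0]*K[0,0]+K[0,2],u[:,1]*K[1,1]+K[1,2]]
def cloud(n,d,mask):
    v,u=np.nonzero(mask&(d>0));return pts(n,np.c_[u,v],d[v,u])
E
python3 - <<'E'
from h import *
im=cv2.imread("pics/top0.png");d=np.load("pics/top0.npy");ds=np.load("pics/side0.npy")
for uv in [(450,238),(436,193),(448,278)]:
    print(atz("top",uv,.022), pts("top",[uv],[d[uv[1],uv[0]]]))
for uv in [(345,340),(283,340),(404,324)]: print("side",atz("side",uv,.022))
mm=np.zeros(d.shape,bool);mm[180:312,210:342]=1
P=cloud("top",d,mm);v,u=np.nonzero(mm&(d>0))
print(np.histogram(P[:,2],bins=np.arange(-.01,.17,.01)))
b=cv2.resize(im[180:312,210:342],(600,600),interpolation=cv2.INTER_CUBIC);cv2.imwrite("pics/case0.png",b)
z=np.zeros(d.shape);z[v,u]=P[:,2];zz=cv2.resize(np.clip(z[180:312,210:342]/.17*255,0,255).astype(np.uint8),(600,600),interpolation=0)
cv2.imwrite("pics/casez.png",cv2.applyColorMap(zz,cv2.COLORMAP_JET))
E
```

```text
[[ 0.50935191 -0.05002012  0.022     ]] [[ 0.50954778 -0.05041035  0.02060957]]
[[ 0.59941452 -0.02649415  0.022     ]] [[ 0.59831025 -0.02532002  0.02660726]]
[[ 0.43153597 -0.04251476  0.022     ]] [[ 0.43132482 -0.04147827  0.02580476]]
side [[ 0.51499403 -0.05265776  0.022     ]]
side [[ 0.43565988 -0.04643354  0.022     ]]
side [[ 0.60223917 -0.02007465  0.022     ]]
(array([6401, 6967,  718,  180,  181,  276,  509,  153,  159,  168,  177,
        170,  182,  186,  184,  179,  183]), array([-0.01,  0.  ,  0.01,  0.02,  0.03,  0.04,  0.05,  0.06,  0.07,
        0.08,  0.09,  0.1 ,  0.11,  0.12,  0.13,  0.14,  0.15,  0.16]))
```

View pics/case0.png

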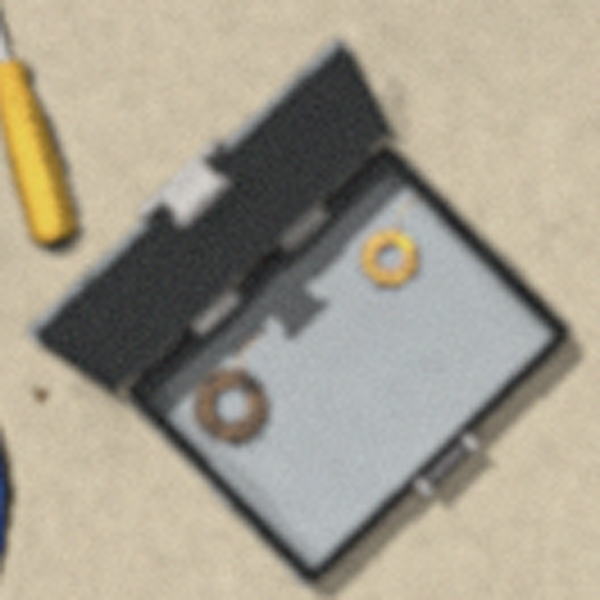

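View pics/casez.png

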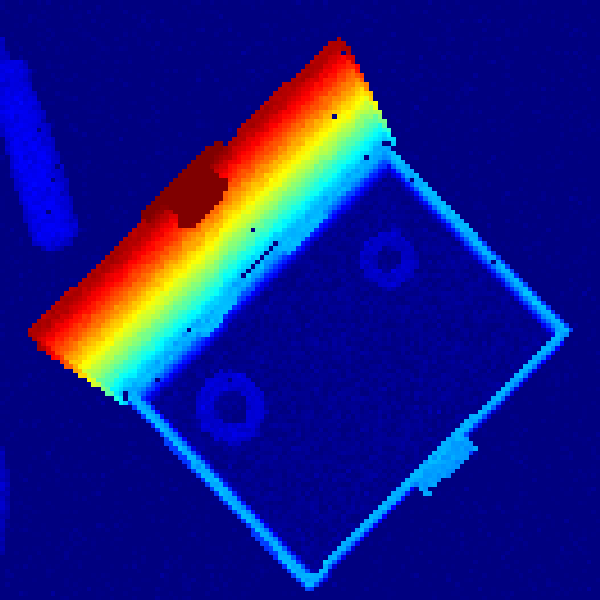

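Run:
```python
from h import *
from scipy.optimize import least_squares
d=np.load("pics/top0.npy")
s=132/600
q=np.array([[568,331],[312,586],[135,393],[388,150]])*s+[210,180]
C=atz("top",q,.05);print(C.round(4))
print([np.linalg.norm(C[i]-C[(i+1)%4]).round(4) for i in range(4)])
loc=np.array([[-.055,-.075],[-.055,.075],[.055,.075],[.055,-.075]])
def f(p):
    c,s_=np.cos(p[2]),np.sin(p[2]);return (loc@np.array([[c,s_],[-s_,c]])+p[:2]-C[:,:2]).ravel()
r=least_squares(f,[.5,.25,.7]);print(r.x,np.degrees(r.x[2]),r.fun.round(4))
p=r.x;c,s_=np.cos(p[2]),np.sin(p[2])
mm=np.zeros(d.shape,bool);mm[180:312,210:342]=1
P=cloud("top",d,mm);L=(P[:,:2]-p[:2])@np.array([[c,-s_],[s_,c]])
k=(P[:,2]>.07)&(np.abs(L[:,1])<.07)
lx,z=L[k,0],P[k,2];A=np.polyfit(z,lx,1);print("lean past upright",np.degrees(np.arctan(A[0])),"lid",np.pi/2+np.arctan(A[0]), "x at z=.052",np.polyval(A,.052),"zmax",z.max())
rim=(P[:,2]>.042)&(P[:,2]<.058)
for nm,sel,ax in [("front",(np.abs(L[:,1])<.07)&(np.abs(L[:,1])>.03)&(abs(L[:,0]+.055)<.01),0),("yneg",(abs(L[:,0])<.045)&(abs(L[:,1]+.075)<.01),1),("ypos",(abs(L[:,0])<.045)&(abs(L[:,1]-.075)<.01),1)]:
    m=rim&sel;print(nm,m.sum(),np.median(L[m,ax]),np.polyfit(L[m,1-ax],L[m,ax],1))
```

```text
[[0.4791 0.1758 0.05  ]
 [0.376  0.2807 0.05  ]
 [0.4548 0.3537 0.05  ]
 [0.5554 0.2499 0.05  ]]
[np.float64(0.1471), np.float64(0.1074), np.float64(0.1446), np.float64(0.1063)]
[0.46631427 0.26503817 0.76809678] 44.00870394776185 [-0.0002 -0.003  -0.0013  0.     -0.001   0.0035  0.0026 -0.0006]
lean past upright 7.618496334100603 lid 1.70376417187607 x at z=.052 0.059320716392943895 zmax 0.1760098957909392
front 71 -0.05050128655268424 [ 0.00038175 -0.05026057]
yneg 93 -0.07218442320522431 [-0.01376819 -0.07195706]
ypos 92 0.07342611581832648 [-0.00466188  0.07345492]
```

Run:
```python
from h import *
print(read_tcp_rot())
for y in (90,-90,44,-136):
    print(y,inverse_kinematics([.511,-.051,.15],[180,0,y]),inverse_kinematics([.47,.267,.15],[180,0,y]),inverse_kinematics([.555,.35,.13],[180,0,y]))
try: reach([.511,-.051,.17],[180,0,90])
except MotionError as e: print(e); raise
gripper_to(.05)
print(read_time(),read_tcp_pos(),read_ft_force())
c=camera_info("wrist");p,d=grab_frame("wrist");cv2.imwrite("pics/w1.png",p[:,:,::-1])
np.save("pics/w1.npy",d)
for o in cut_out("bobbin_center","wrist"):
    m=o["mask"];print(o["score"],o["xy"],m.sum())
    P=cloud("wrist",d,m)
    if len(P):
        T=P[P[:,2]>np.percentile(P[:,2],95)-.004];print(T.mean(0),T.min(0),T.max(0),len(T))
        print("circle top",atz("wrist",cv2.minEnclosingCircle(np.argwhere(m)[:,::-1].astype(np.float32))[0],.018,c))
print(proj("wrist",[[.511,-.051,.022]],c))
```

```text
[-1.79997925e+02 -3.34672358e-03  2.21072222e+01]
90 [ 18.68301814  29.65492455 -22.72816737 108.4183716   15.69471007
  44.96422621 -12.56405937] [ -3.55760933  36.75296228 -45.15573661 103.8529664   32.07848634
  53.02106068 -63.06959084] [-13.09936157  45.83058629 -39.23582241  85.5749383   31.59632438
  59.98979304 -59.84022256]
-90 [ -12.75446849   29.72825308   23.77409485  109.39107981  -16.64973915
   44.2434751  -159.72859654] [  5.94250353  45.48585631 -65.8936609  103.59326707  46.71726957
  63.3935514  103.05662873] [ -2.77282915  55.98290847 -65.98173542  85.22053282  52.27873636
  73.16674555 105.23988221]
44 [ 11.54490465  28.55613795 -12.09871977 108.63868421   8.34656212
  43.64686676 -51.17800973] [-13.49528276  32.61515217 -28.20880252 104.15017383  19.98292188
  48.20397423 -97.43237905] [-21.17136115  42.4661051  -23.32058979  85.86947138  18.90525415
  55.58019263 -95.76864498]
-136 [ 42.48544427  43.2501561  -65.87298797 107.75236648  45.79129422
  60.73676507  91.39336487] [  5.94250353  45.48585631 -65.8936609  103.59326707  46.71726957
  63.3935514   57.05662873] [ -2.77282915  55.98290847 -65.98173542  85.22053282  52.27873636
  73.16674555  59.23988221]
3.9583 [ 0.51103348 -0.05097571  0.17000738] [0.54152901 0.28482493 0.0706826 ]
0.93 [431.1, 194.5] 1667
[ 0.60187138 -0.02611601  0.02871208] [ 0.58534492 -0.04237026  0.02594098] [ 0.61882401 -0.01050242  0.03152543] 1356
circle top [[ 0.60204399 -0.02562771  0.018     ]]
0.93 [232.6, 216.7] 958
[ 0.43546837 -0.04361033  0.0221628 ] [ 0.42305192 -0.05624772  0.01929897] [ 0.44776264 -0.03120805  0.0250067 ] 768
circle top [[ 0.43673195 -0.04300007  0.018     ]]
0.92 [324.3, 222.6] 933
[ 0.51496303 -0.05003791  0.02229213] [ 0.50267179 -0.0630454   0.01958835] [ 0.52786207 -0.03762641  0.02470117] 784
circle top [[ 0.51496486 -0.04902632  0.018     ]]
[[320.22995947 226.97849574]]
```

View pics/w1.png

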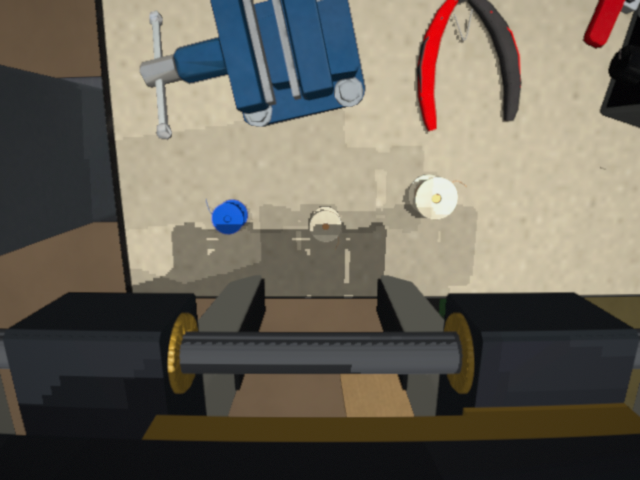

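The wrist view shows the blue spool at (230,216), the small cream one at (324,223), about 25 mm across, and the large one at (436,197). The target is at (0.515, -0.050). I'll grasp it there.

Run:
```python
from h import *
move_linear([.515,-.050,.05],max_speed=.2)
print(move_linear([.515,-.050,.004],max_speed=.08,stop_force=6),read_tcp_pos(),read_ft_force())
gripper_to(.0);print("w",read_gripper_width())
move_linear([.515,-.050,.15],max_speed=.2)
print("w",read_gripper_width(),read_time(),read_ft_force())
p,d=grab_frame("side");cv2.imwrite("pics/s2.png",p[:,:,::-1])
reach([.46,.262,.21],[180,0,44])
c=camera_info("wrist");p,d=grab_frame("wrist");cv2.imwrite("pics/w2.png",p[:,:,::-1]);np.save("pics/w2.npy",d)
import pickle;pickle.dump(c,open("pics/w2.pkl","wb"))
print("w",read_gripper_width(),read_time(),read_tcp_pos())
```

```text
False [ 0.51530248 -0.04997572  0.00421035] [-0.19554547  0.31331223 -0.20734459]
w 0.024772132661009964
w 0.025325122051169456 6.95 [ 0.39878424 -0.01588583 -0.35622878]
w 0.02532877387315021 8.275 [0.4605951  0.26015007 0.20928323]
```

View pics/s2.png

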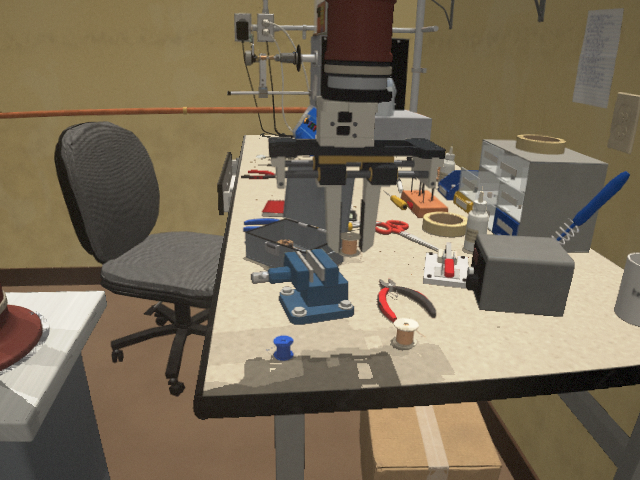

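View pics/w2.png

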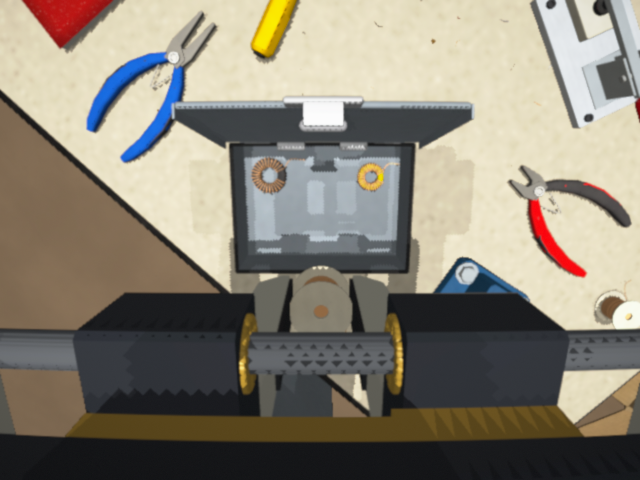

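The bobbin is held (25 mm opening). The wrist view shows the case squarely, with front rim corners at about (237,272) and (412,272). I'll refine the case pose from this view's depth.

Run:
```python
from h import *
import pickle
c=pickle.load(open("pics/w2.pkl","rb"));d=np.load("pics/w2.npy")
m=np.zeros(d.shape,bool);m[90:278,165:480]=1
v,u=np.nonzero(m&(d>0));P=pts("wrist",np.c_[u,v],d[v,u],c)
a=np.radians(44);L=(P[:,:2]-[.4687,.2673])@np.array([[np.cos(a),-np.sin(a)],[np.sin(a),np.cos(a)]]);z=P[:,2]
rim=(z>.043)&(z<.057)
for nm,ax,cc in [("front",0,-.0535),("yneg",1,-.0735),("ypos",1,.0735)]:
    s=rim&(abs(L[:,ax]-cc)<.012)&(abs(L[:,1-ax])<(.068 if ax==0 else .045))
    if ax==0:s&=abs(L[:,1])>.03
    print(nm,s.sum(),np.median(L[s,ax]),L[s,ax].min(),L[s,ax].max(),np.polyfit(L[s,1-ax],L[s,ax],1),np.median(z[s]))
k=(z>.07)&(abs(L[:,1])<.07);A=np.polyfit(z[k],L[k,0],1);print("lid",k.sum(),np.pi/2+np.arctan(A[0]),np.polyval(A,.052),z.max(),L[k,0].max())
f=(abs(L[:,0]+.01)<.03)&(abs(L[:,1])<.04)&(z<.03);print("floor",np.median(z[f]))
```

```text
front 605 -0.05087848701026303 -0.05393953595762588 -0.04984132777132679 [ 0.00075551 -0.05145386] 0.05103328453360896
yneg 634 -0.07302665091939059 -0.07579879647689242 -0.07190260964659705 [-0.00445998 -0.07336408] 0.051237378759664186
ypos 612 0.07250296892272476 0.0708141877468497 0.0753452458593008 [-0.00681189  0.072858  ] 0.05113020596137624
lid 9802 1.4796550430719426 0.07413671262188862 0.21281249907679134 0.07828768991461389
floor 0.0033375078185767155
```

```bash
cat >> h.py <<'E'
YAW=43.8;_a=np.radians(YAW);CX=np.array([np.cos(_a),np.sin(_a)]);CY=np.array([-np.sin(_a),np.cos(_a)]);C0=np.array([.4698,.2683])
def cw(x,y,z): return list(C0+x*CX+y*CY)+[z]
def lid_angle(n,ret=False):
    c=camera_info(n);p,d=grab_frame(n);P=cloud(n,d,np.ones(d.shape,bool));L=(P[:,:2]-C0);X=np.c_[L@CX,L@CY,P[:,2]]
    return X,p
E
python3 - <<'E'
from h import *
move_linear(cw(-.02,0,.06),[180,0,YAW],max_speed=.2)
print(move_linear(cw(-.02,0,.009),max_speed=.06,stop_force=5),read_tcp_pos(),read_ft_force())
gripper_to(.05);wait(.1)
move_linear(cw(-.02,0,.19),max_speed=.2)
print(read_gripper_width(),read_time())
X,p=lid_angle("wrist");cv2.imwrite("pics/w3.png",p[:,:,::-1])
k=(X[:,2]>.07)&(X[:,2]<.155)&(abs(X[:,1])<.07)&(X[:,0]>.045)&(X[:,0]<.12)
A=np.polyfit(X[k,2],X[k,0],1);print(k.sum(),np.pi/2+np.arctan(A[0]),np.polyval(A,.052))
X,p=lid_angle("top");cv2.imwrite("pics/t3.png",p[:,:,::-1])
E
```

```text
False [0.45559173 0.25461671 0.00920668] [-0.52712621  0.89204637 -0.28003104]
0.04986658877425508 11.9667
7712 1.7234307928975823 0.05464367326754894
```

View pics/w3.png

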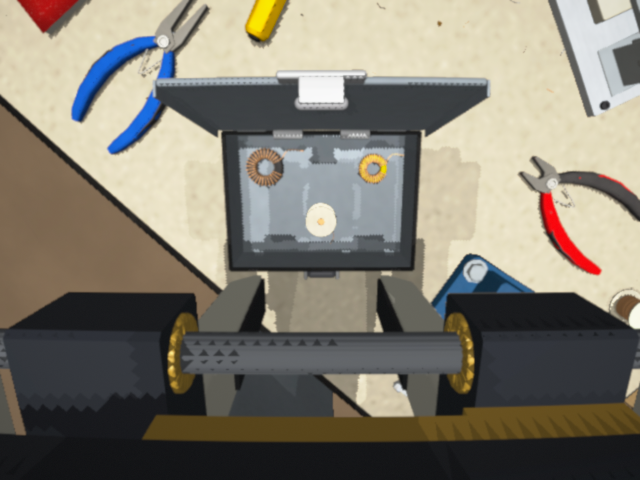

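Bobbin stands in the case at (320,219), released and clear of the chokes. Lid is at 1.72. Next I go over and behind the lid with closed fingers.

```bash
cat >> h.py <<'E'
def side_lid(save=None):
    X,p=lid_angle("side")
    if save: cv2.imwrite(save,p[:,:,::-1])
    k=(X[:,2]>.065)&(X[:,2]<.16)&(abs(X[:,1])<.07)&(abs(X[:,1])>.03)&(X[:,0]>-.08)&(X[:,0]<.115)
    Q=X[k][:,[0,2]]
    if len(Q)<50: return None,len(Q)
    vx,vz,x0,z0=cv2.fitLine(Q.astype(np.float32),cv2.DIST_HUBER,0,.002,.01).ravel()
    if vz<0: vx,vz=-vx,-vz
    return float(np.arctan2(vz,-vx)),len(Q)
E
python3 - <<'E'
from h import *
move_linear(cw(-.02,0,.28),max_speed=.25)
gripper_to(0)
move_linear(cw(.14,0,.28),max_speed=.25)
print(side_lid())
move_linear(cw(.14,0,.125),max_speed=.15,stop_force=8)
print(read_tcp_pos(),read_ft_force(),read_time(),side_lid("pics/s4.png"))
X,p=lid_angle("top");cv2.imwrite("pics/t4.png",p[:,:,::-1])
E
```

```text
(1.7245657444000244, 1652)
[0.57150177 0.36572067 0.12631606] [ 0.83483123 -0.86247614 -0.14041816] 15.5167 (1.7283449172973633, 1654)
```

View pics/s4.png

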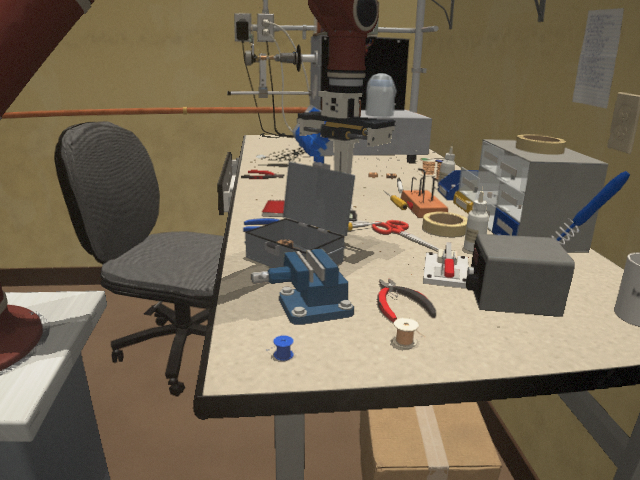

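The hand is behind the lid at (340,160), and the side camera reads the lid at 1.73. Now I push in small steps with feedback.

Run:
```python
from h import *
f0=np.array(read_ft_force())
x=.14
def st():
    f=np.array(read_ft_force())-f0
    return x,round(float(np.r_[f[:2]]@CX),2),side_lid()[0],round(read_time(),2)
move_linear(cw(.1,0,.125),max_speed=.1,stop_force=8)
while x>.034:
    x=x-.04 if x>.11 else (x-.008 if x>.06 else x-.004)
    hit=move_linear(cw(x,0,.125),max_speed=.06,stop_force=10)
    s=st();print(s,hit)
    if hit or s[2] is None: break
    if s[2]<1.4:
        wait(.3);t=st();print(" ",t)
        if t[2] is None or t[2]<s[2]-.04: break
```

```text
(0.1, -0.04, 1.7279691696166992, 16.47) False
(0.092, 0.15, 1.726555347442627, 16.8) False
(0.08399999999999999, -1.05, 1.7007343769073486, 17.13) False
(0.07599999999999998, -0.37, 1.6376384496688843, 17.47) False
(0.06799999999999998, 0.25, 1.568252682685852, 17.8) False
(0.05999999999999998, -0.35, 1.461725115776062, 18.13) False
(0.05599999999999998, -0.72, 1.411773920059204, 18.43) False
(0.05199999999999998, -0.03, 1.3566431999206543, 18.73) False
  (0.05199999999999998, -1.03, 1.3558756113052368, 19.08)
(0.04799999999999997, -0.67, 1.3068548440933228, 19.38) False
  (0.04799999999999997, 0.25, 1.3066656589508057, 19.73)
(0.04399999999999997, -0.29, 1.2536616325378418, 20.03) False
  (0.04399999999999997, -0.88, 1.254251480102539, 20.38)
(0.039999999999999966, -0.37, 1.1996798515319824, 20.68) False
  (0.039999999999999966, -0.94, 1.1816043853759766, 21.03)
(0.03599999999999996, -0.15, 1.1334925889968872, 21.33) False
  (0.03599999999999996, 0.45, 1.062819480895996, 21.68)
```

Falling on its own (1.18, then 1.06). I back away immediately and keep watching.

Run:
```python
from h import *
move_linear(cw(.06,0,.126),max_speed=.15)
print(read_time(),side_lid())
move_linear(cw(.06,0,.25),max_speed=.2)
wait(.8)
X,p=lid_angle("side");cv2.imwrite("pics/s5.png",p[:,:,::-1]);X2,p=lid_angle("top");cv2.imwrite("pics/t5.png",p[:,:,::-1])
print(read_time())
```

```text
21.9917 (0.9366703629493713, 946)
23.7083
```

View pics/s5.png

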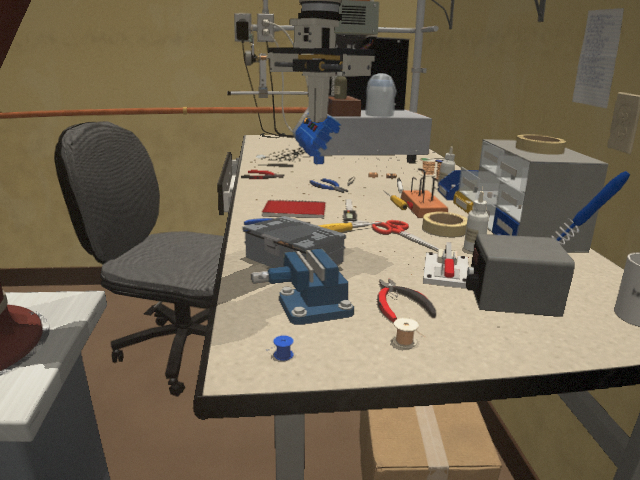

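The lid has swung down onto the case at (295,240). I check its height from a front-side wrist view, then press.

Run:
```python
from h import *
move_linear(cw(-.04,0,.2),max_speed=.25)
wait(.2)
X,p=lid_angle("wrist");cv2.imwrite("pics/w6.png",p[:,:,::-1])
for n in("wrist","side"):
    if n=="side": X,_=lid_angle("side")
    k=(X[:,0]>-.05)&(X[:,0]<.045)&(abs(X[:,1])<.065)&(X[:,2]>.04)&(X[:,2]<.09)
    A=cv2.fitLine(X[k][:,[0,2]].astype(np.float32),cv2.DIST_HUBER,0,.002,.01).ravel();print(n,k.sum(),A)
print(read_ft_force(),read_tcp_pos(),read_time())
```

```text
wrist 20707 [ 0.9982192  -0.05965306 -0.00128293  0.06038429]
side 1096 [ 0.99824446 -0.05922784 -0.00741736  0.05917245]
[ 0.18688328  0.02120216 -0.6427712 ] [0.44168638 0.24155065 0.20029449] 24.6083
```

View pics/w6.png

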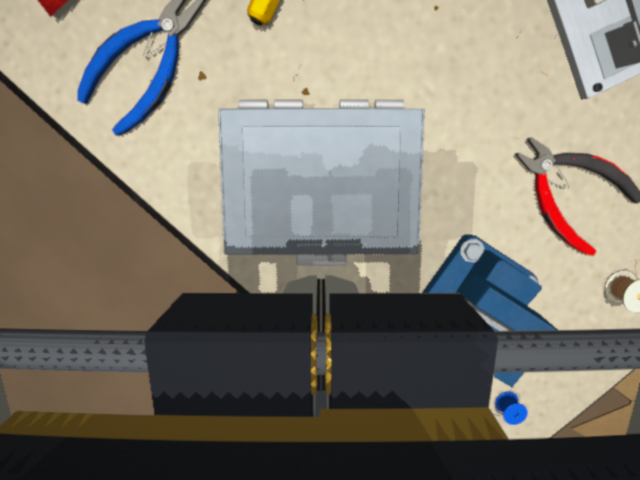

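Lid rests at 0.06 rad on its catch, square on the case (outline 220–424, 108–255). I press slowly in small steps.

Run:
```python
from h import *
move_linear(cw(-.04,0,.072),max_speed=.12)
wait(.3)
def fz(): 
    return np.mean([read_ft_force()[2] for _ in range(5)])
b=np.mean([ (wait(.02),read_ft_force()[2])[1] for _ in range(10)])
print("base",b,read_tcp_pos())
z=.066;move_linear(cw(-.04,0,z),max_speed=.03,stop_force=4)
log=[]
while z>.045:
    z-=.0005
    move_linear(cw(-.04,0,z),max_speed=.01,stop_force=3)
    f=read_ft_force()[2]-b;tz=read_tcp_pos()[2];log.append((round(z,4),round(tz,4),round(f,2)))
    if f>9.5 and tz<.0585: break
    if f>13: break
print(log,read_time())
```

```text
base -0.3238944739224377 [0.44095656 0.24062488 0.0721052 ]
[(0.0655, np.float64(0.0655), np.float64(0.21)), (0.065, np.float64(0.065), np.float64(0.85)), (0.0645, np.float64(0.0645), np.float64(0.5)), (0.064, np.float64(0.064), np.float64(0.55)), (0.0635, np.float64(0.0635), np.float64(0.12)), (0.063, np.float64(0.063), np.float64(0.81)), (0.0625, np.float64(0.0626), np.float64(0.55)), (0.062, np.float64(0.0624), np.float64(4.82)), (0.0615, np.float64(0.062), np.float64(6.17)), (0.061, np.float64(0.0618), np.float64(8.82)), (0.0605, np.float64(0.0613), np.float64(8.5)), (0.06, np.float64(0.0607), np.float64(8.85)), (0.0595, np.float64(0.0598), np.float64(5.51)), (0.059, np.float64(0.059), np.float64(4.61)), (0.0585, np.float64(0.0583), np.float64(3.62)), (0.058, np.float64(0.0577), np.float64(0.35)), (0.0575, np.float64(0.0574), np.float64(1.05)), (0.057, np.float64(0.0569), np.float64(0.22)), (0.0565, np.float64(0.0564), np.float64(1.44)), (0.056, np.float64(0.0563), np.float64(4.04)), (0.0555, np.float64(0.0562), np.float64(7.49)), (0.055, np.float64(0.0562), np.float64(11.62))] 32.1417
```

Run:
```python
from h import *
for _ in range(7):
    wait(.1); print(round(read_ft_force()[2]+.32,2),round(read_tcp_pos()[2],4))
```

```text
11.64 0.0562
11.61 0.0562
12.58 0.0562
10.97 0.0562
12.27 0.0562
11.62 0.0562
12.11 0.0562
```

Held about 12 N for 0.7 s. Now I retreat and verify.

Run:
```python
from h import *
move_linear(cw(-.04,0,.2),max_speed=.12)
wait(.3)
for n in("wrist","side"):
    X,p=lid_angle(n);cv2.imwrite(f"pics/{n}7.png",p[:,:,::-1])
    k=(X[:,0]>-.05)&(X[:,0]<.045)&(abs(X[:,1])<.065)&(X[:,2]>.04)&(X[:,2]<.09)
    A=cv2.fitLine(X[k][:,[0,2]].astype(np.float32),cv2.DIST_HUBER,0,.002,.01).ravel();print(n,k.sum(),A)
print(read_ft_force(),read_time())
```

```text
wrist 20371 [ 9.9999678e-01  2.5453630e-03 -8.1672316e-04  5.7265941e-02]
side 1251 [ 9.9999964e-01  8.5427030e-04 -5.6003393e-03  5.5271536e-02]
[ 0.10531284  0.54192995 -0.73987918] 34.6
```

View pics/side7.png

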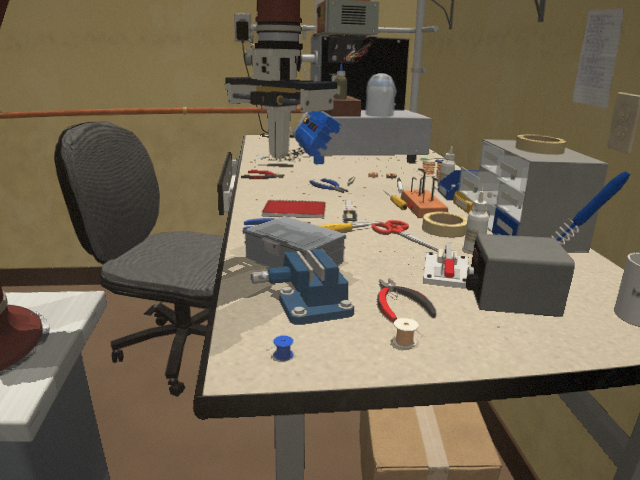

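The lid is flat (within 0.003 rad) at (295,240), the hand is clear, and the cutters and other spools haven't moved.

```bash
python3 -c "
from rig import *
finish_job()"
```

```text
the job is handed in; nothing more can be done
```

The job is done and handed in after about 35 s of the 64 s allowed; `finish_job` gives no verdict.

- **Bobbin:** I took the small cream bobbin, leaving the larger cream one and the blue one. It stood released in the middle of the case, toward the front, and the lid was still open at 1.72 rad.
- **Lid swing:** I pushed the lid from behind until it began to fall at about 1.18 rad. I was backing off by 1.06, and the hand was clear at 0.94. It came to rest untouched at 0.06 rad on its catch.
- **Pressing:** The catch gave way at about 9 N. I then held 11 to 12.6 N for 0.7 s with the lid home; the highest force I read on the lid was 12.6 N.
- **Last checks:** The lid reads within 0.003 rad of home in both the wrist and side cameras, and the hand touches nothing. In the pictures the pliers and cutters look unmoved. I could not see the bobbin again after the lid closed.
- **One disagreement:** The top camera placed things about 3 to 5 mm off the wrist camera, so I used the wrist measurements.

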